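# Find the full screw tin on the carousel

### The job

Find the full screw tin: turn the tin carousel by its centre handle until the three closed tins face you and its spring plunger clicks into the notch there; leave the tins in their pockets until then. Feel by lifting them clear of their pockets, one at a time, which tin is the heaviest, putting each lighter one back upright in a pocket. Finish holding the heaviest tin up in the gripper, still and upright, with its underside about 20 cm above the carousel (at least 12 cm), and leave the mug, brush and tape measure alone.

Things in the scene. Friction and masses are not known exactly. Their poses are not given: they have to be found in the camera images.
- carousel_base: fixed foot of the carousel; origin on the bench on its axis; -x is its front, roughly toward the robot. An oil can (top at 182 mm), a jar and a flat tin are fixed on the disc's far side. Drag 0.06 N m, plus 0.2 N m per rad/s; a spring plunger at the rim drops into a notch every 90 degrees, pulling the disc in from within 0.04 rad (0.3 N m to leave)
- carousel: plywood disc, 356 mm across, top 40 mm above the bench, turning with its handle; origin on the bench on the axis, z up; with its axes along carousel_base's the tins are at the front; starts turned 0.6 to 1.3 rad anticlockwise (from above) from there. Handle: crossbar centred on the axis at z = 195 mm, 90 mm long along y, 16 mm thick along x, 24 mm high, on a 14 mm post
- pocket_left (a point): centre of the floor of the left (seen from the robot when the tins are at the front) tin pocket, 41 mm above the bench; axes turn with the disc. The pocket is a low wooden collar 66 mm across inside, 76 mm outside, standing 12 mm above this floor, 140 mm from the carousel's axis; neighbouring pockets are 107 mm apart
- pocket_mid (a point): centre of the floor of the middle tin pocket, 41 mm above the bench; axes turn with the disc. The pocket is a low wooden collar 66 mm across inside, 76 mm outside, standing 12 mm above this floor, 140 mm from the carousel's axis; neighbouring pockets are 107 mm apart
- pocket_right (a point): centre of the floor of the right (seen from the robot when the tins are at the front) tin pocket, 41 mm above the bench; axes turn with the disc. The pocket is a low wooden collar 66 mm across inside, 76 mm outside, standing 12 mm above this floor, 140 mm from the carousel's axis; neighbouring pockets are 107 mm apart
- tin_1: closed round tin of bare metal with a press-in lid, 59 mm across and 68 mm high, straight sides; origin at the centre of its underside, z up along its axis. The three tins look alike and start one in each pocket, in any order; each weighs between 0.15 and 0.7 kg, one is at least 0.1 kg heavier than either of the other two
- tin_2: closed round tin of bare metal with a press-in lid, 59 mm across and 68 mm high, straight sides; origin at the centre of its underside, z up along its axis. The three tins look alike and start one in each pocket, in any order; each weighs between 0.15 and 0.7 kg, one is at least 0.1 kg heavier than either of the other two
- tin_3: closed round tin of bare metal with a press-in lid, 59 mm across and 68 mm high, straight sides; origin at the centre of its underside, z up along its axis. The three tins look alike and start one in each pocket, in any order; each weighs between 0.15 and 0.7 kg, one is at least 0.1 kg heavier than either of the other two
- mug: white dotted mug, 91 mm high, on the bench to the right of the carousel, not to be moved; origin at the middle of its underside
- bench_brush: wooden bench brush, 275 mm long, on the bench to the left of the carousel, not to be moved; origin at the middle of its underside
- tape_measure: yellow and black tape measure, 80 mm long and 66 mm high, on the bench to the right beyond the mug, not to be moved; origin at the middle of its underside
Things that resemble listed ones, but are neither listed nor needed, are in the scene too. What is shaped like the tin_2 but yellow is not meant.

How it is judged:
On the way, in this order (a step that is already met when the one before it is completed fails the run):
1. the carousel is at its front station, plunger in the notch, with all three tins in their pockets (angle between the x axis of carousel and the x axis of carousel_base, either way round below 0.035 rad and x of pocket_mid in the frame of carousel_base below -0.12 m and (distance between tin_1 and pocket_left below 0.008 m or distance between tin_1 and pocket_mid below 0.008 m or distance between tin_1 and pocket_right below 0.008 m) and angle between each of tin_1, tin_2, tin_3's own z axis and vertical below 0.08 rad and (distance between tin_2 and pocket_left below 0.008 m or distance between tin_2 and pocket_mid below 0.008 m or distance between tin_2 and pocket_right below 0.008 m) and (distance between tin_3 and pocket_left below 0.008 m or distance between tin_3 and pocket_mid below 0.008 m or distance between tin_3 and pocket_right below 0.008 m)), for 0.3 s.
2. a tin is lifted clear of its pocket in the gripper to feel its weight (((z of tin_1 in the frame of pocket_mid above 0.015 m and contact force between tin_1 and the fingers above 1 N and contact force between tin_1 and carousel below 0.05 N) or (z of tin_2 in the frame of pocket_mid above 0.015 m and contact force between tin_2 and the fingers above 1 N and contact force between tin_2 and carousel below 0.05 N) or (z of tin_3 in the frame of pocket_mid above 0.015 m and contact force between tin_3 and the fingers above 1 N and contact force between tin_3 and carousel below 0.05 N))), for 0.1 s.
3. it is put back: all three tins stand in pockets ((distance between tin_1 and pocket_left below 0.008 m or distance between tin_1 and pocket_mid below 0.008 m or distance between tin_1 and pocket_right below 0.008 m) and angle between each of tin_1, tin_2, tin_3's own z axis and vertical below 0.08 rad and (distance between tin_2 and pocket_left below 0.008 m or distance between tin_2 and pocket_mid below 0.008 m or distance between tin_2 and pocket_right below 0.008 m) and (distance between tin_3 and pocket_left below 0.008 m or distance between tin_3 and pocket_mid below 0.008 m or distance between tin_3 and pocket_right below 0.008 m)), for 0.1 s.
At the end, for the whole second after the job is handed in: the heaviest tin is held by the fingers alone, still, upright within 11 degrees, its underside at least 12 cm above the pocket floors; the two lighter ones (3.7 N at most on their floors) stand upright in pockets, within 8 mm of centre; the carousel is within 0.035 rad of its front station (angle between the x axis of carousel and the x axis of carousel_base, either way round below 0.035 rad and x of pocket_mid in the frame of carousel_base below -0.12 m and ((z of tin_1 in the frame of pocket_mid above 0.12 m and angle between tin_1's own z axis and vertical below 0.2 rad and linear speed of tin_1 below 0.03 m/s and contact force between tin_1 and the fingers above 2 N and contact force between tin_1 and carousel below 0.05 N and contact force between tin_1 and tin_2 below 0.05 N and contact force between tin_1 and tin_3 below 0.05 N and (distance between tin_2 and pocket_left below 0.008 m or distance between tin_2 and pocket_mid below 0.008 m or distance between tin_2 and pocket_right below 0.008 m) and angle between each of tin_2, tin_3's own z axis and vertical below 0.08 rad and contact force between each of tin_2, tin_3 and carousel below 3.7 N and (distance between tin_3 and pocket_left below 0.008 m or distance between tin_3 and pocket_mid below 0.008 m or distance between tin_3 and pocket_right below 0.008 m)) or (z of tin_2 in the frame of pocket_mid above 0.12 m and angle between tin_2's own z axis and vertical below 0.2 rad and linear speed of tin_2 below 0.03 m/s and contact force between tin_2 and the fingers above 2 N and contact force between tin_2 and carousel below 0.05 N and contact force between tin_2 and tin_1 below 0.05 N and contact force between tin_2 and tin_3 below 0.05 N and (distance between tin_1 and pocket_left below 0.008 m or distance between tin_1 and pocket_mid below 0.008 m or distance between tin_1 and pocket_right below 0.008 m) and angle between each of tin_1, tin_3's own z axis and vertical below 0.08 rad and contact force between each of tin_1, tin_3 and carousel below 3.7 N and (distance between tin_3 and pocket_left below 0.008 m or distance between tin_3 and pocket_mid below 0.008 m or distance between tin_3 and pocket_right below 0.008 m)) or (z of tin_3 in the frame of pocket_mid above 0.12 m and angle between tin_3's own z axis and vertical below 0.2 rad and linear speed of tin_3 below 0.03 m/s and contact force between tin_3 and the fingers above 2 N and contact force between tin_3 and carousel below 0.05 N and contact force between tin_3 and tin_1 below 0.05 N and contact force between tin_3 and tin_2 below 0.05 N and (distance between tin_1 and pocket_left below 0.008 m or distance between tin_1 and pocket_mid below 0.008 m or distance between tin_1 and pocket_right below 0.008 m) and angle between each of tin_1, tin_2's own z axis and vertical below 0.08 rad and contact force between each of tin_1, tin_2 and carousel below 3.7 N and (distance between tin_2 and pocket_left below 0.008 m or distance between tin_2 and pocket_mid below 0.008 m or distance between tin_2 and pocket_right below 0.008 m)))); the arm keeps its last pose, push and grip.
It fails at once if a tin is lifted while the carousel is away from its front station ((angle between the x axis of carousel and the x axis of carousel_base, either way round above 0.1 rad or x of pocket_mid in the frame of carousel_base above -0.12 m) and z of any of tin_1, tin_2, tin_3 in the frame of pocket_mid above 0.015 m).
It fails at once if a tin is tipped over (angle between any of tin_1, tin_2, tin_3's own z axis and vertical above 0.7 rad).
It fails at once if the mug, the brush or the tape measure is moved more than 3 cm (distance of any of mug, bench_brush, tape_measure from where it was at the start of the episode above 0.03 m).
It also fails if it takes over 67 s, if anything falls off the work surface, if the arm or the gripper's body presses on something with over 40 N, if the wrist force passes 120 N, or if a joint passes its speed limit or range.

### The arm

A 6-joint arm with a two-finger parallel gripper is mounted at the origin on a cart in front of the work surface, level with it; the furniture and walls round the work are solid. World frame = base frame: x ahead of the robot, y to its left, z up, the work surface at z = 0. Lengths are in m, angles in rad, forces in N, time in s.
With the tool pointing down it reaches from about 0.35 to 0.775 m from the base axis. Payload 5.5 kg.
Tool frame: the origin (TCP) lies at the very end of the fingers, on their centre line; the grasp point (between the pads) lies 19 mm behind it; z points along the fingers, y is the line along which they close (so a half turn about z gives the same grasp; the last joint's range is limited). The gripper opens to 85 mm and grips with 20 to 120 N. Pads are 22 mm wide; open, the fingers measure 114 mm over their backs; the gripper's body (76 mm by 85 mm) begins 54 mm behind the grasp point. The pads swing forward as they close: fully open they stand 13 mm farther back than shut.
Start: joints at [-1.379, 0.313, 0.046, 1.304, 0, 1.431], TCP at [0.187, -0.544, 0.231] pointing down, gripper open.
Joint ranges: [-2.76, 2.76], [-0.86, 1.69], [-1.03, 1.26], [-2.2, 2.34], [-1.47, 1.5], [-3.14, 3.14]. Speed limits (rad/s): [2.57, 2.57, 3.14, 3.14, 3.14, 3.14].

### API

Orientations are given as a unit quaternion [w, x, y, z].
In Python, from workcell import env, viewer, nets gives the robot as it stands. The module is installed in compiled form; this text tells all that it offers.
- The arm moves only by the shell command python3 -m creep FILE [OPENING] [FORCE], which reads ROWS from the file FILE. ROWS is a JSON list that holds a single list of rows (three levels of brackets), with 1 to 8 rows, each of 6 numbers: dx, dy, dz in m, then a rotation vector rx, ry, rz in rad; each row is the pose to reach, as a shift and turn from the pose commanded when the command began, along the tool's axes at that moment; what a row does not reach only later rows make up. A row lasts 1/8 s, in which the tool goes at most 0.0625 m and 0.188 rad, less where a joint would pass 70% of its speed; a pose out of reach is approached as far as the arm can. OPENING is the finger opening in m, set as the command begins (- or left out keeps the last). The fingers move at their own pace and stop on an object; FORCE is the grip in N (left out, the last holds). Time passes only in rows, so rows that do not move let the fingers close. It prints the time, the measured TCP pose, the force, the opening and the grip force at its end. Input that does not fit is refused with a message, and nothing moves.
- env.get_state(): the state, without advancing time (a new reading comes with each control period).
- viewer.read_camera(name): name is "side" or "top" or "wrist"; returns a dict with "image" (384x512x3 uint8, red, green, blue), "K" (3x3 intrinsics, pixels), "R" (3x3) and "t" (3): a world point X has camera coordinates R X + t. Camera axes: x right, y down, z forward; pixel columns grow to the right and rows downward; lengths in m; the calibration is good to about 2 mm. A picture is of the moment at which its call begins. There is no depth.
- env.hand_in(): hands the job in; it is judged then, once.
Trained networks look in a picture, given as the dict that the camera call returned (one of the last four; its "shot" number tells which), for a name from the list of things; names that differ only in an ending like _2 or _b are one class to them, and where a whole thing is asked for, a point or a joint stands for the part that bears it (a point fixed in the world has none). Each returns a list of dicts, best first, with "confidence" (0 to 1); they miss things now and then, are a little off and sometimes report something else, mostly with a low value. They report only what shows in the picture. A call takes as long as a camera call. They do not tell look-alikes from the thing itself.
- nets.outline_of(label, picture): "region" (384x512 bool, what is visible of it) and "box" ([left, top, right, bottom] in pixels, round what is visible of it).
The state is a dict: "clock": time; "joint_pos": joint angles; "qvel": joint speeds; "tau": joint torques, N m; "tcp_pos": TCP position; "orientation": TCP orientation; "wrist_force": force on the tool from outside, world axes, zero at the start; "ft_torque": the same for the moment, N m; "finger_gap": finger opening in m; "grip_force": force on a finger pad.
Only numpy, scipy, OpenCV 4.12 (cv2) and the standard library are available. Lean on these libraries where they do the work, as an engineer would, in place of code of your own. Each camera call takes 0.05 s, during which the arm holds its last target. There are 200 camera calls.

## Working session

There is one attempt and no reset: what is moved stays moved. The work goes in short steps, Python scripts to look and compute and a shell command to move; the robot and the scene stay as the last step left them, time stands still between calls to the robot, and variables do not carry over. Pictures are saved under pics/ and viewed, at most 10 in all, crops included, and the job is handed in when it is done.

```bash
mkdir -p pics
cat > h.py <<'E'
import numpy as np, cv2
from workcell import env, viewer, nets
def ray(p,uv):
    d=p["R"].T@np.linalg.inv(p["K"])@np.array([uv[0],uv[1],1.]); return -p["R"].T@p["t"], d/np.linalg.norm(d)
def atz(p,uv,z):
    o,d=ray(p,uv); return o+d*(z-o[2])/d[2]
def proj(p,X):
    c=p["K"]@(p["R"]@np.array(X,float)+p["t"]); return c[:2]/c[2]
def tri(a,ua,b,ub):
    A=[];B=[]
    for o,d in (ray(a,ua),ray(b,ub)):
        M=np.eye(3)-np.outer(d,d);A.append(M);B.append(M@o)
    return np.linalg.lstsq(np.vstack(A),np.hstack(B),rcond=None)[0]
E
python3 - <<'E'
from h import *
ps=[viewer.read_camera(n) for n in("top","side")]
cv2.imwrite("pics/a.png",np.vstack([cv2.cvtColor(p["image"],cv2.COLOR_RGB2BGR) for p in ps])[:, :])
im=np.hstack([cv2.cvtColor(p["image"],cv2.COLOR_RGB2BGR) for p in ps]);cv2.imwrite("pics/a.png",cv2.resize(im,(800,300),interpolation=cv2.INTER_AREA))
cv2.imwrite("pics/top.png",cv2.cvtColor(ps[0]["image"],cv2.COLOR_RGB2BGR))
cv2.imwrite("pics/side.png",cv2.cvtColor(ps[1]["image"],cv2.COLOR_RGB2BGR))
for p,n in zip(ps,("top","side")):
    print(n,-p["R"].T@p["t"],p["R"][2])
    for l in("tin_1","carousel","carousel_base","pocket_mid","mug"):
        print(l,[(round(r["confidence"],2),[int(v) for v in r["box"]]) for r in nets.outline_of(l,p)])
print(env.get_state())
E
```

```text
top [ 0.47473348 -0.02875444  1.14481928] [ 0.07327618  0.00959126 -0.99726557]
tin_1 [(0.77, [267, 182, 284, 201]), (0.74, [325, 133, 351, 156]), (0.72, [275, 148, 295, 170])]
carousel [(0.6, [184, 113, 299, 217])]
carousel_base [(0.73, [189, 202, 210, 227])]
pocket_mid [(0.91, [185, 109, 296, 219])]
mug [(0.73, [358, 212, 397, 251])]
side [ 0.98329399 -0.62943317  1.43782694] [-0.26235571  0.38773002 -0.88364864]
tin_1 [(0.94, [242, 210, 265, 235]), (0.87, [229, 261, 249, 289]), (0.62, [226, 188, 245, 211]), (0.6, [231, 160, 246, 183])]
carousel [(0.94, [224, 147, 329, 247])]
carousel_base [(0.45, [250, 137, 263, 155])]
pocket_mid [(0.91, [221, 142, 325, 245]), (0.55, [259, 95, 328, 135])]
mug [(0.65, [124, 247, 164, 277]), (0.23, [261, 99, 330, 134])]
{'clock': 0.6, 'joint_pos': array([-1.37861997e+00,  3.13168440e-01,  4.61113601e-02,  1.30358372e+00,
       -7.92890855e-06,  1.43115037e+00]), 'qvel': array([ 1.84447543e-04,  1.10072771e-03,  1.73849755e-04,  2.19830588e-03,
        5.90986984e-05, -8.06397795e-04]), 'tau': array([-9.76806477e-04, -4.80148888e+01,  2.98665780e+01,  3.15851667e-04,
       -1.07329329e-04, -3.39619788e-06]), 'tcp_pos': array([ 0.18728961, -0.5436991 ,  0.23134581]), 'orientation': array([ 7.78406456e-05,  9.86268283e-01,  1.65151044e-01, -1.92085149e-06]), 'wrist_force': array([-0.62192201,  0.25571604, -0.39097411]), 'ft_torque': array([ 0.00277462, -0.04219966,  0.02103632]), 'grip_force': 0.0, 'finger_gap': 0.08545283585914015}
```

View pics/top.png

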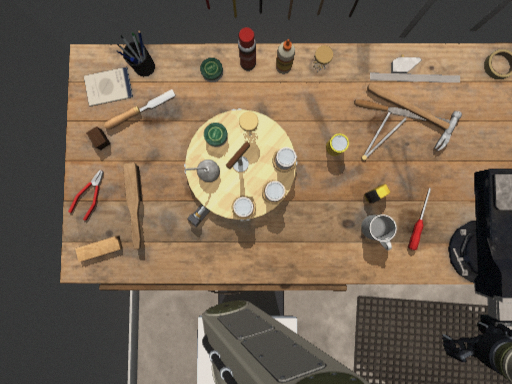

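View pics/side.png

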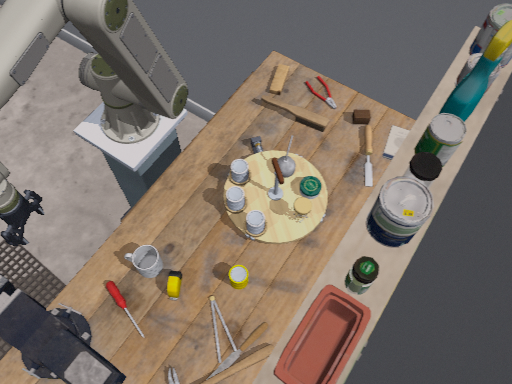

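The top view shows the carousel around (241,163) with tins at (286,158), (275,191) and (243,207), the handle bar from (228,165) to (250,143), and the plunger bracket at (200,214). The side view has the tins at (239,171), (235,199) and (256,223). The yellow-rimmed tin at (339,144) in the top view is a decoy.

Run:
```python
from h import *
a,b=[viewer.read_camera(n) for n in("top","side")]
# lid centres by hand -> tri
def top(p):
    return nets.outline_of("tin_1",p)
for ua,ub in(((286,157),(256,217)),((275,190),(235,193)),((243,206),(239,165))):
    print("tin top",tri(a,ua,b,ub).round(4))
rows=[]
for p,(x0,y0,x1,y1) in((a,(180,100,310,230)),(b,(215,125,335,245))):
    c=cv2.cvtColor(p["image"],cv2.COLOR_RGB2BGR)[y0:y1,x0:x1]; rows.append(cv2.resize(c,(400,400),interpolation=cv2.INTER_CUBIC))
cv2.imwrite("pics/b.png",np.hstack(rows))
```

```text
tin top [ 0.6541 -0.1175  0.1104]
tin top [ 0.5532 -0.0852  0.1152]
tin top [0.505  0.0088 0.1163]
```

View pics/b.png

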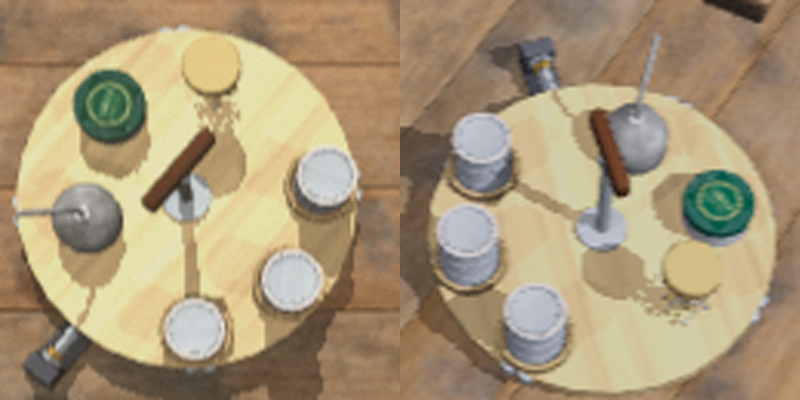

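Rim notches show near the top, bottom, left and right of the disc, and the plunger is at the lower left. That puts the turn at about 0.8 rad clockwise. The axis works out near (0.644, 0.022) and the handle bar runs at about -0.70 rad.

```bash
cat >> h.py <<'E'
from scipy.spatial.transform import Rotation as Ro
def pose():
    s=env.get_state(); q=s["orientation"]; return s,Ro.from_quat([q[1],q[2],q[3],q[0]]).as_matrix()
def go(x,y,z,th):  # delta in tool axes to TCP x,y,z, pointing down, tool-x at world angle th
    s,R=pose(); c,n=np.cos(th),np.sin(th)
    D=np.array([[c,n,0],[n,-c,0],[0,0,-1]]).T
    D=np.column_stack([[c,n,0],[n,-c,0],[0,0,-1]])
    print("go",(R.T@(np.array([x,y,z])-s["tcp_pos"])).round(4),Ro.from_matrix(R.T@D).as_rotvec().round(4),"tcp",s["tcp_pos"].round(4),"th",np.arctan2(R[1,0],R[0,0]).round(4),"t",s["clock"],"F",s["wrist_force"].round(2),"gap",round(s["finger_gap"],4))
E
python3 -c "
from h import *
go(.6436,.0215,.30,2.44)"
```

```text
go [ 0.6155 -0.3857 -0.0687] [ 1.0000e-04  2.0000e-04 -2.1082e+00] tcp [ 0.1873 -0.5437  0.2313] th 0.3318 t 0.7 F [ 0.24 -0.21 -0.27] gap 0.0856
```

```bash
echo '[[[0.04, -0.025, -0.02, 0, 0, -0.13], [0.08, -0.05, -0.04, 0, 0, -0.26], [0.12, -0.075, -0.07, 0, 0, -0.4], [0.16, -0.1, -0.07, 0, 0, -0.53], [0.2, -0.125, -0.07, 0, 0, -0.66], [0.24, -0.15, -0.07, 0, 0, -0.8], [0.28, -0.175, -0.07, 0, 0, -0.93], [0.32, -0.2, -0.07, 0, 0, -1.06]]]' > next.json && python3 -m creep next.json 0.06; python3 -c "
from h import *
go(.6436,.0215,.30,2.44)"
```

```text
clock: 1.7
tcp_pos: [0.4255, -0.2491, 0.3016]
orientation: [0.0, 0.766, 0.643, 0.0]
wrist_force: [1.0, -0.6, 0.5]
finger_gap: 0.06
grip_force: 0.0
go [0.3044 0.1677 0.0015] [ 4.000e-04  8.000e-04 -1.044e+00] tcp [ 0.4255 -0.2491  0.3016] th 1.396 t 1.7 F [ 0.99 -0.61  0.52] gap 0.06
```

```bash
echo '[[[0.04, 0.02, 0, 0, 0, -0.13], [0.08, 0.042, 0, 0, 0, -0.26], [0.12, 0.065, 0, 0, 0, -0.4], [0.16, 0.088, 0, 0, 0, -0.53], [0.2, 0.11, 0, 0, 0, -0.66], [0.24, 0.132, 0, 0, 0, -0.8], [0.28, 0.155, 0, 0, 0, -0.93], [0.304, 0.168, 0, 0, 0, -1.044]]]' > next.json && python3 -m creep next.json; echo '[[[0, 0, 0, 0, 0, 0], [0, 0, 0, 0, 0, 0]]]' > next.json && python3 -m creep next.json >/dev/null
python3 - <<'E'
from h import *
go(.6436,.0215,.30,2.44)
p=viewer.read_camera("wrist");o=-p["R"].T@p["t"];print(o,p["R"][2])
im=cv2.cvtColor(p["image"],cv2.COLOR_RGB2BGR)
cv2.imwrite("pics/c.png",im)
c,n=np.cos(-.702),np.sin(-.702)
for s in(-.045,.045):print(proj(p,[.6436+s*c,.0215+s*n,.207]))
E
```

```text
clock: 2.7
tcp_pos: [0.6452, 0.0208, 0.3008]
orientation: [-0.0, 0.343, 0.939, 0.0]
wrist_force: [-0.0, -0.6, -0.2]
finger_gap: 0.06
grip_force: 0.0
go [0.002  0.0021 0.0011] [-0.0007 -0.0002 -0.0053] tcp [0.6438 0.0186 0.3011] th 2.4347 t 2.95 F [0.05 0.03 0.14] gap 0.0601
[0.58167643 0.07369863 0.44449378] [ 0.24691106 -0.21204196 -0.9455544 ]
[251.07453317 141.19032147]
[251.61293191 233.34401017]
```

View pics/c.png

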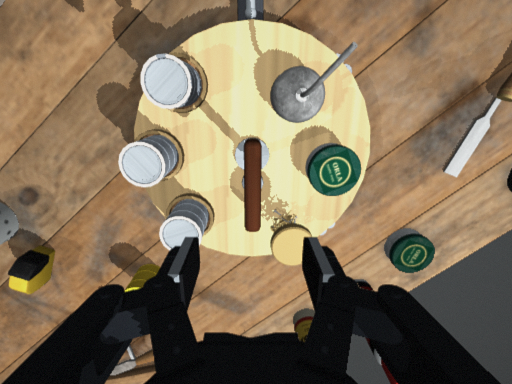

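The bar runs from (253,138) to (253,230), within 3 px of my prediction, and it sits central between the fingers. I'll go down and grip it.

```bash
echo '[[[0, 0.002, 0.03, 0, 0, 0], [0, 0.002, 0.06, 0, 0, 0], [0, 0.002, 0.09, 0, 0, 0], [0, 0.002, 0.122, 0, 0, 0], [0, 0.002, 0.122, 0, 0, 0]]]' > next.json && python3 -m creep next.json; echo '[[[0, 0, 0, 0, 0, 0], [0, 0, 0, 0, 0, 0], [0, 0, 0, 0, 0, 0], [0, 0, 0, 0, 0, 0], [0, 0, 0, 0, 0, 0]]]' > next.json && python3 -m creep next.json 0 40;python3 -c "
from h import *
go(.6436,.0215,.18,2.44)"
```

```text
clock: 3.62
tcp_pos: [0.643, 0.0195, 0.177]
orientation: [-0.003, 0.347, 0.938, -0.001]
wrist_force: [-0.2, 0.3, -0.1]
finger_gap: 0.0601
grip_force: 0.0
clock: 4.25
tcp_pos: [0.6456, 0.0191, 0.1814]
orientation: [0.001, 0.346, 0.938, -0.001]
wrist_force: [-3.2, -3.4, 4.7]
finger_gap: 0.0153
grip_force: 41.5
go [0.0031 0.0005 0.0014] [-0.0009  0.0031 -0.005 ] tcp [0.6456 0.0191 0.1814] th 2.435 t 4.25 F [-3.18 -3.41  4.75] gap 0.0153
```

```bash
echo '[[[0, 0, 0, 0, 0, 0.06], [0, 0, 0, 0, 0, 0.15], [0, 0, 0, 0, 0, 0.24], [0, 0, 0, 0, 0, 0.34], [0, 0, 0, 0, 0, 0.44], [0, 0, 0, 0, 0, 0.54], [0, 0, 0, 0, 0, 0.62], [0, 0, 0, 0, 0, 0.66]]]' > next.json && python3 -m creep next.json
python3 - <<'E'
from h import *
go(.6436,.0215,.18,1.64); print(env.get_state()["ft_torque"])
p=viewer.read_camera("top")
c=cv2.cvtColor(p["image"],cv2.COLOR_RGB2BGR)[100:235,165:315]
q=viewer.read_camera("wrist")["image"][:,:,::-1]
cv2.imwrite("pics/d.png",np.hstack([cv2.resize(c,(400,360),interpolation=cv2.INTER_CUBIC),cv2.resize(q,(400,360))]))
E
```

```text
clock: 5.25
tcp_pos: [0.6433, 0.0178, 0.1814]
orientation: [0.001, 0.632, 0.775, -0.003]
wrist_force: [-10.7, -8.5, 8.8]
finger_gap: 0.0155
grip_force: 42.2
go [0.0036 0.0011 0.0014] [-0.0033  0.0047  0.1322] tcp [0.6433 0.0178 0.1814] th 1.7722 t 5.25 F [-10.71  -8.52   8.78] gap 0.0155
[-1.57354057  1.86325952  0.34778274]
```

View pics/d.png

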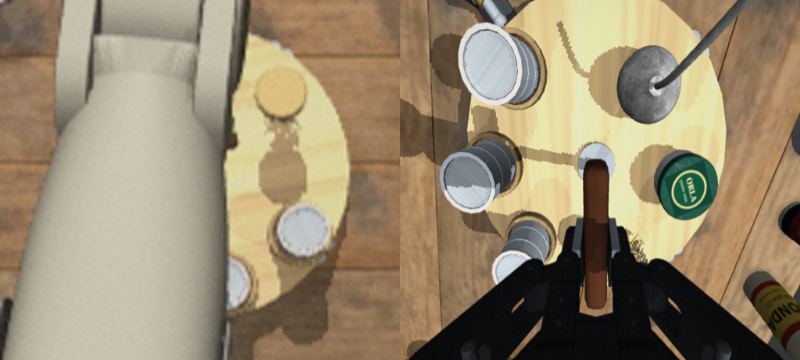

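```bash
for i in 1 2 3; do :; done; echo '[[[-0.001, -0.001, -0.001, 0, 0, 0.02], [-0.0015, -0.002, -0.0015, 0, 0, 0.04], [-0.0015, -0.002, -0.0015, 0, 0, 0.06], [-0.0015, -0.002, -0.0015, 0, 0, 0.07]]]' > next.json && python3 -m creep next.json | tail -3; python3 -c "
from h import *
go(.6436,.0180,.18,1.64); print(env.get_state()['ft_torque'])"
```

```text
wrist_force: [-5.4, -4.0, 2.1]
finger_gap: 0.0154
grip_force: 41.2
go [0.0002 0.0006 0.0014] [-0.0013  0.0017  0.0642] tcp [0.643  0.0177 0.1814] th 1.7042 t 5.85 F [-5.42 -4.01  2.13] gap 0.0154
[-0.81464946  0.85636757  0.31838424]
```

```bash
f(){ python3 -c "
from h import *
go(.6436,.0180,.18,1.64); print(env.get_state()['ft_torque'])"; }; 
echo '[[[0, 0, 0, 0, 0, 0.01], [0, 0, 0, 0, 0, 0.02], [0, 0, 0, 0, 0, 0.02]]]' > next.json && python3 -m creep next.json >/dev/null; f
echo '[[[0, 0, 0, 0, 0, 0.01], [0, 0, 0, 0, 0, 0.02], [0, 0, 0, 0, 0, 0.02]]]' > next.json && python3 -m creep next.json >/dev/null; f
echo '[[[0, 0, 0, 0, 0, 0.01], [0, 0, 0, 0, 0, 0.02], [0, 0, 0, 0, 0, 0.02]]]' > next.json && python3 -m creep next.json >/dev/null; f
echo '[[[0, 0, 0, 0, 0, 0.01], [0, 0, 0, 0, 0, 0.02], [0, 0, 0, 0, 0, 0.02]]]' > next.json && python3 -m creep next.json >/dev/null; f
```

```text
go [0.0002 0.0007 0.0014] [-0.0015  0.0017  0.0442] tcp [0.6429 0.0177 0.1814] th 1.6842 t 6.225 F [-5.64 -4.23  1.45] gap 0.0154
[-0.87784793  0.94488812  0.06313924]
go [0.0002 0.0008 0.0014] [-0.0017  0.0017  0.0239] tcp [0.6428 0.0177 0.1814] th 1.6639 t 6.6 F [-5.27 -3.42  2.31] gap 0.015
[-0.79429953  0.99127826 -0.13100083]
go [0.0003 0.0008 0.0014] [-0.0017  0.002   0.0057] tcp [0.6428 0.0177 0.1814] th 1.6457 t 6.975 F [-6.85 -4.36  3.44] gap 0.0154
[-0.84960014  0.97919528  0.69176807]
go [0.0003 0.001  0.0014] [-0.0019  0.002  -0.0151] tcp [0.6427 0.0177 0.1814] th 1.6249 t 7.35 F [-5.88 -4.53  2.42] gap 0.0154
[-0.88143598  1.01923692  0.27555695]
```

```bash
f(){ python3 -c "
from h import *
go(.6436,.0180,.18,1.655); print(env.get_state()['ft_torque'])"; }; 
echo '[[[0, 0, 0, 0, 0, -0.015], [0, 0, 0, 0, 0, -0.015], [0, 0, 0, 0, 0, -0.015]]]' > next.json && python3 -m creep next.json >/dev/null; f
echo '[[[0, 0, 0, 0, 0, -0.015], [0, 0, 0, 0, 0, -0.015], [0, 0, 0, 0, 0, -0.015]]]' > next.json && python3 -m creep next.json >/dev/null; f
```

```text
go [0.0002 0.0009 0.0014] [-0.0018  0.0018 -0.0154] tcp [0.6427 0.0177 0.1814] th 1.6396 t 7.725 F [-6.4  -3.38  2.83] gap 0.0151
[-0.82986524  1.04049612  0.19375417]
go [0.0002 0.0008 0.0014] [-0.0017  0.0018 -0.0001] tcp [0.6428 0.0177 0.1814] th 1.6549 t 8.1 F [-5.16 -3.8   2.78] gap 0.015
[-0.88479564  0.99633751  0.33280345]
```

```bash
echo '[[[0, 0, 0, 0, 0, 0], [0, 0, 0, 0, 0, 0], [0, 0, 0, 0, 0, 0], [0, 0, 0, 0, 0, 0]]]' > next.json && python3 -m creep next.json 0.06 >/dev/null; echo '[[[0, 0, -0.04, 0, 0, 0], [0, 0, -0.09, 0, 0, 0], [0, 0, -0.14, 0, 0, 0], [0, 0, -0.17, 0, 0, 0], [0, 0, -0.17, 0, 0, 0]]]' > next.json && python3 -m creep next.json
python3 - <<'E'
from h import *
go(.6436,.0215,.18,1.64)
p=viewer.read_camera("wrist"); s=viewer.read_camera("side")
c=cv2.cvtColor(s["image"],cv2.COLOR_RGB2BGR)[125:245,215:335]
im=cv2.cvtColor(p["image"],cv2.COLOR_RGB2BGR)
cv2.imwrite("pics/w1.png",im)
cv2.imwrite("pics/e.png",np.hstack([im,cv2.resize(c,(288,384),interpolation=cv2.INTER_CUBIC)]))
for pp in(p,s): print([(round(r["confidence"],2),[int(v) for v in r["box"]]) for r in nets.outline_of("tin_1",pp)])
E
```

```text
clock: 9.22
tcp_pos: [0.6449, 0.0185, 0.3539]
orientation: [0.002, 0.676, 0.737, 0.002]
wrist_force: [0.1, -0.2, -0.2]
finger_gap: 0.0602
grip_force: 0.0
go [ 0.0033 -0.0021  0.1739] [0.0059 0.001  0.0158] tcp [0.6449 0.0185 0.3539] th 1.6558 t 9.225 F [ 0.06 -0.15 -0.24] gap 0.0602
[(0.95, [150, 60, 207, 110]), (0.94, [131, 129, 185, 176]), (0.89, [170, 186, 212, 233]), (0.79, [249, 273, 283, 320])]
[(0.94, [227, 159, 248, 186]), (0.71, [254, 144, 269, 162]), (0.66, [223, 188, 242, 209]), (0.65, [230, 262, 248, 288])]
```

View pics/e.png

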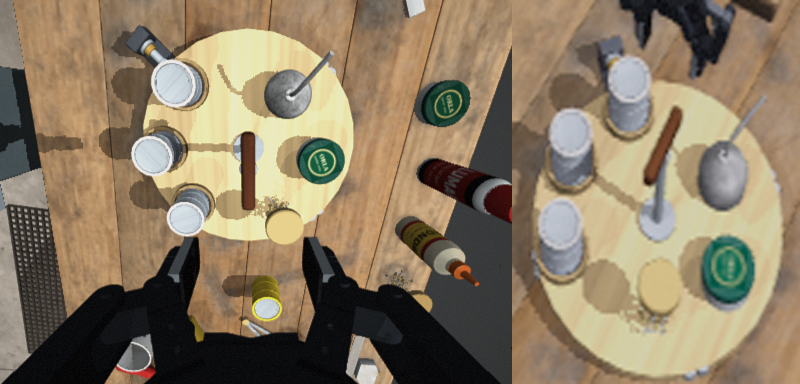

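The tins now face the robot: lids at (178,84), (152,154) and (186,216) in the wrist view. The bar at (248,132)-(248,208) is vertical and a rim notch sits by the plunger at about (165,60). Next I'll measure the bar angle, the plunger direction and the tin positions more precisely.

Run:
```python
from h import *
p=viewer.read_camera("wrist"); im=p["image"]; hsv=cv2.cvtColor(im,cv2.COLOR_RGB2HSV)
# bar
m=np.zeros(im.shape[:2],np.uint8); sub=im[125:216,232:264].astype(int)
bar=(sub[...,0]<150)&(sub[...,0]-sub[...,2]>25)&(sub[...,1]<80)
m[125:216,232:264]=bar
n,l,st,ce=cv2.connectedComponentsWithStats(m); k=1+st[1:,4].argmax(); print(st[k])
ys,xs=np.where(l==k); box=cv2.minAreaRect(np.c_[xs,ys].astype(np.float32)); print(box)
v=cv2.fitLine(np.c_[xs,ys].astype(np.float32),cv2.DIST_L2,0,.01,.01).ravel()
a=atz(p,v[2:]-30*v[:2]*np.sign(v[1]),.207);b=atz(p,v[2:]+30*v[:2]*np.sign(v[1]),.207)
d=b-a; print("bar dir",np.arctan2(d[1],d[0]),"front yaw",np.arctan2(d[1],d[0])+np.pi/2,"centre",atz(p,box[0],.207))
# disc rim: ellipse fit of carousel outline
for r in nets.outline_of("pocket_mid",p)[:1]:print(r["box"])
# circle fit of yellowish disc rim in plane z=.04
H,S,V=cv2.split(hsv); mm=((H>15)&(H<35)&(S>60)&(V>150)).astype(np.uint8)
n,l,st,ce=cv2.connectedComponentsWithStats(mm);k=1+st[1:,4].argmax();print(st[k])
c=max(cv2.findContours((l==k).astype(np.uint8),cv2.RETR_EXTERNAL,cv2.CHAIN_APPROX_NONE)[0],key=cv2.contourArea)[:,0]
P=np.array([atz(p,u,.04)[:2] for u in c])
C=np.array([.6436,.018])
from scipy.optimize import least_squares
f=least_squares(lambda q:np.hypot(*(P-q[:2]).T)-q[2],[*C,.178],loss="soft_l1",f_scale=.002);print("disc",f.x)
C=f.x[:2]
# polar unwrap about disc centre
th=np.linspace(-np.pi,np.pi,720,endpoint=False); rr=np.linspace(.15,.26,110)
M=np.array([[proj(p,[C[0]+r*np.cos(t),C[1]+r*np.sin(t),.04]) for t in th] for r in rr]).astype(np.float32)
u=cv2.remap(im[:,:,::-1].copy(),M[...,0],M[...,1],cv2.INTER_CUBIC); cv2.imwrite("pics/polar.png",np.vstack([cv2.resize(u[:,:360],(800,290)),cv2.resize(u[:,360:],(800,290))]))
t=viewer.read_camera("top"); X=atz(t,(200,214),.03);print("plunger",X,"rel ang",np.arctan2(X[1]-C[1],X[0]-C[0]))
```

```text
[ 243  133   15   79 1026]
((250.0, 172.0), (78.0, 14.0), 90.0)
bar dir -1.4834966110404109 front yaw 0.0872997157544857 centre [0.64332972 0.0263974  0.207     ]
[142.6, 27.2, 360.8, 247.9]
[  145    27   213   248 20493]
disc [0.67163062 0.01684824 0.1504167 ]
plunger [0.48267687 0.15015536 0.03      ] rel ang 2.5271840569858774
```

View pics/polar.png

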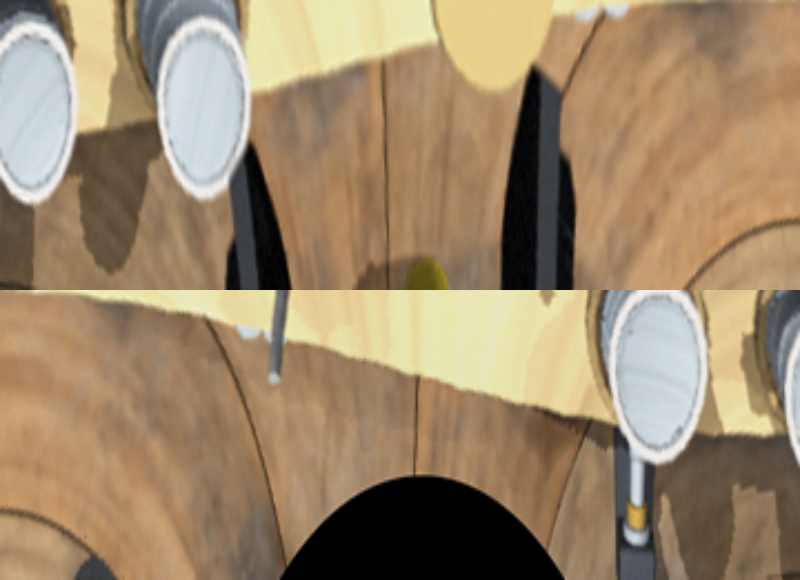

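The polar view shows notch jaws at rim angles of about -0.69 and +0.88 about the axis, so another notch falls at about 2.45. The plunger measures 2.44-2.47, which means the disc is seated, with front yaw about 0.087. Next I'll hover over the middle tin and triangulate the lids.

```bash
cat >> h.py <<'E'
def lids(p,guess,z=.109):
    """ellipse-fit lid outlines near guessed xy; returns pixel centres"""
    g=cv2.cvtColor(p["image"],cv2.COLOR_RGB2HSV); w=((g[...,1]<45)&(g[...,2]>140)).astype(np.uint8)
    out=[]
    for x,y in guess:
        u=proj(p,[x,y,z]); ring=np.array([proj(p,[x+.036*np.cos(a),y+.036*np.sin(a),z]) for a in np.linspace(0,6.28,40)])
        m=np.zeros_like(w); cv2.fillPoly(m,[ring.round().astype(int)],1); m&=w
        m=cv2.morphologyEx(m,cv2.MORPH_CLOSE,np.ones((5,5),np.uint8))
        cs=cv2.findContours(m,cv2.RETR_EXTERNAL,cv2.CHAIN_APPROX_NONE)[0]
        e=cv2.fitEllipse(cv2.convexHull(max(cs,key=cv2.contourArea))) if cs else None
        out.append((np.array(u).round(1),None if e is None else (np.round(e[0],1),np.round(e[1],1))))
    return out
G=[(.5359,.1118),(.5038,.0098),(.5530,-.0850)]
E
python3 - <<'E'
from h import *
p=viewer.read_camera("wrist"); L=lids(p,G)
for l in L: print(l, atz(p,l[1][0],.109) if l[1] else None)
np.savez("w1.npz",R=p["R"],t=p["t"],K=p["K"],u=np.array([l[1][0] for l in L]))
go(.5038,.0098,.26,1.658)
E
```

```text
(array([174.6,  83.7]), (array([176. ,  82.1]), array([45.7, 57.5]))) [0.53777739 0.11391881 0.109     ]
(array([152.8, 157.5]), (array([154.2, 155.5]), array([42.2, 43.1]))) [0.50595384 0.01293347 0.109     ]
(array([186.6, 219.9]), (array([188.1, 218.2]), array([38., 40.]))) [ 0.55534483 -0.08194719  0.109     ]
go [ 0.0031 -0.1397  0.0899] [-0.002  -0.0003 -0.0023] tcp [0.6434 0.0186 0.3497] th 1.6557 t 9.625 F [-0.58  0.49 -0.41] gap 0.0602
```

```bash
echo '[[[0, -0.05, 0, 0, 0, 0], [0.002, -0.1, 0.03, 0, 0, 0], [0.004, -0.139, 0.06, 0, 0, 0], [0.004, -0.139, 0.09, 0, 0, 0], [0.004, -0.139, 0.09, 0, 0, 0]]]' > next.json && python3 -m creep next.json 0.085 >/dev/null
python3 - <<'E'
from h import *
p=viewer.read_camera("wrist"); L=lids(p,G); a=dict(np.load("w1.npz"))
for i,l in enumerate(L): print(l, atz(p,l[1][0],.109).round(4) if l[1] else None, tri(a,a["u"][i],p,l[1][0]).round(4) if l[1] else None)
go(.505,.012,.066,1.658)
E
```

```text
(array([290.5,  83.7]), (array([291.2,  83.1]), array([58.5, 63.4]))) [0.5366 0.1124 0.109 ] [0.537  0.1133 0.1057]
(array([250.4, 177.9]), (array([251.4, 175.8]), array([51.6, 53.5]))) [0.5047 0.0124 0.109 ] [0.5049 0.0119 0.106 ]
(array([283.4, 254. ]), (array([284.7, 252.4]), array([44.3, 49. ]))) [ 0.5543 -0.0826  0.109 ] [ 0.5548 -0.0833  0.107 ]
go [0.0011 0.0011 0.1945] [-0.0015 -0.0003 -0.0023] tcp [0.5043 0.0108 0.2605] th 1.6557 t 10.3 F [0.98 0.57 0.28] gap 0.0848
```

```bash
echo '[[[0.001, 0.001, 0.05, 0, 0, 0], [0.001, 0.001, 0.1, 0, 0, 0], [0.001, 0.001, 0.15, 0, 0, 0], [0.001, 0.001, 0.18, 0, 0, 0], [0.001, 0.001, 0.195, 0, 0, 0], [0.001, 0.001, 0.195, 0, 0, 0]]]' > next.json && python3 -m creep next.json >/dev/null; echo '[[[0, 0, 0, 0, 0, 0], [0, 0, 0, 0, 0, 0], [0, 0, 0, 0, 0, 0], [0, 0, 0, 0, 0, 0]]]' > next.json && python3 -m creep next.json 0 50
python3 - <<'E'
from h import *
p=viewer.read_camera("wrist"); go(.505,.012,.066,1.658)
cv2.imwrite("pics/f.png",p["image"][:,:,::-1])
E
```

```text
clock: 11.55
tcp_pos: [0.5063, 0.0115, 0.0675]
orientation: [0.001, 0.676, 0.736, 0.0]
wrist_force: [-2.8, -0.9, 5.2]
finger_gap: 0.0571
grip_force: 52.7
go [ 0.0006 -0.0012  0.0016] [ 0.0016  0.001  -0.0023] tcp [0.5063 0.0115 0.0676] th 1.6557 t 11.6 F [-3.11 -0.95  4.74] gap 0.0569
```

View pics/f.png

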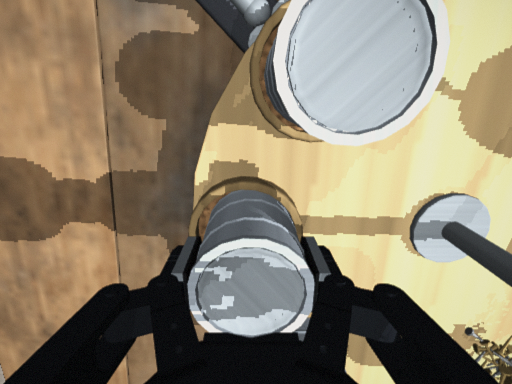

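The tin at (250,290) sits squarely between the pads. I'll lift it and weigh it.

```bash
cat > wt.py <<'E'
from h import *
w=[]
for i in range(6):
    viewer.read_camera("side"); s=env.get_state(); w.append(np.r_[s["wrist_force"],s["tau"][1:3]])
print("mean",np.mean(w,0).round(3),"sd",np.std(w,0).round(3),"tcp",s["tcp_pos"].round(4),"t",s["clock"],"gap",round(s["finger_gap"],4))
E
echo '[[[0, 0, -0.01, 0, 0, 0], [0, 0, -0.03, 0, 0, 0], [0, 0, -0.05, 0, 0, 0], [0, 0, -0.05, 0, 0, 0], [0, 0, -0.05, 0, 0, 0], [0, 0, -0.05, 0, 0, 0]]]' > next.json && python3 -m creep next.json; python3 wt.py
```

```text
clock: 12.35
tcp_pos: [0.5052, 0.0119, 0.115]
orientation: [-0.001, 0.676, 0.737, -0.0]
wrist_force: [-0.1, 0.1, -3.2]
finger_gap: 0.0572
grip_force: 53.7
mean [-2.3400e-01  1.4000e-02 -2.1220e+00 -4.2789e+01  2.7945e+01] sd [0.23  0.615 0.637 0.086 0.05 ] tcp [0.5057 0.0118 0.1155] t 12.65 gap 0.057
```

The middle tin reads about 2.1 N, so it is light. I'll put it back.

```bash
echo '[[[0, 0, 0.02, 0, 0, 0], [0, 0, 0.035, 0, 0, 0], [0, 0, 0.045, 0, 0, 0], [0, 0, 0.0495, 0, 0, 0], [0, 0, 0.0495, 0, 0, 0]]]' > next.json && python3 -m creep next.json; echo '[[[0, 0, 0, 0, 0, 0], [0, 0, 0, 0, 0, 0], [0, 0, 0, 0, 0, 0]]]' > next.json && python3 -m creep next.json 0.085;echo '[[[0, 0, -0.03, 0, 0, 0], [0, 0, -0.09, 0, 0, 0], [0, 0, -0.15, 0, 0, 0], [0, 0, -0.195, 0, 0, 0], [0, 0, -0.195, 0, 0, 0]]]' > next.json && python3 -m creep next.json | head -2
python3 - <<'E'
from h import *
p=viewer.read_camera("wrist"); L=lids(p,G)
for l in L: print(l[1],atz(p,l[1][0],.109).round(4))
go(.5545,-.083,.26,1.658);go(.5368,.1125,.26,1.658)
E
python3 wt.py
```

```text
clock: 13.28
tcp_pos: [0.5051, 0.0118, 0.0675]
orientation: [-0.0, 0.676, 0.737, -0.0]
wrist_force: [-6.5, 0.5, 10.5]
finger_gap: 0.0569
grip_force: 54.5
clock: 13.65
tcp_pos: [0.5061, 0.0117, 0.0663]
orientation: [0.0, 0.676, 0.736, 0.0]
wrist_force: [0.4, 0.6, 0.1]
finger_gap: 0.0852
grip_force: 0.0
clock: 14.28
tcp_pos: [0.5082, 0.0115, 0.2653]
(array([283.4,  83.1]), array([57.2, 61.9])) [0.5366 0.1124 0.109 ]
(array([247. , 173.9]), array([50.4, 52.3])) [0.5069 0.0127 0.109 ]
(array([278.4, 249.1]), array([43.6, 48. ])) [ 0.5543 -0.0825  0.109 ]
go [-0.0983  0.0393  0.0031] [ 0.0038  0.0009 -0.0022] tcp [0.507  0.0117 0.2629] th 1.6558 t 14.325 F [ 0.38  0.18 -0.44] gap 0.085
go [0.098  0.0382 0.0029] [ 0.0038  0.0009 -0.0022] tcp [0.507  0.0117 0.2629] th 1.6558 t 14.325 F [ 0.38  0.18 -0.44] gap 0.085
mean [ -0.168  -0.1     0.374 -40.859  30.569] sd [0.407 0.448 0.522 0.476 0.467] tcp [0.5051 0.0119 0.2597] t 14.625 gap 0.0848
```

The tin is seated again and the others haven't moved. Now the right tin.

```bash
echo '[[[-0.05, 0.02, 0, 0, 0, 0], [-0.0985, 0.041, 0, 0, 0, 0], [-0.0985, 0.041, 0.05, 0, 0, 0], [-0.0985, 0.041, 0.1, 0, 0, 0], [-0.0985, 0.041, 0.15, 0, 0, 0], [-0.0985, 0.041, 0.18, 0, 0, 0], [-0.0985, 0.041, 0.194, 0, 0, 0], [-0.0985, 0.041, 0.194, 0, 0, 0]]]' > next.json && python3 -m creep next.json | head -5; echo '[[[0, 0, 0, 0, 0, 0], [0, 0, 0, 0, 0, 0], [0, 0, 0, 0, 0, 0], [0, 0, 0, 0, 0, 0]]]' > next.json && python3 -m creep next.json 0 50; echo '[[[0, 0, -0.01, 0, 0, 0], [0, 0, -0.03, 0, 0, 0], [0, 0, -0.05, 0, 0, 0], [0, 0, -0.05, 0, 0, 0], [0, 0, -0.05, 0, 0, 0], [0, 0, -0.05, 0, 0, 0]]]' > next.json && python3 -m creep next.json; python3 wt.py
```

```text
clock: 15.62
tcp_pos: [0.5544, -0.0827, 0.0664]
orientation: [-0.001, 0.676, 0.737, -0.001]
wrist_force: [-1.3, -0.0, 0.9]
finger_gap: 0.0849
clock: 16.12
tcp_pos: [0.5555, -0.0833, 0.0691]
orientation: [0.001, 0.676, 0.736, 0.0]
wrist_force: [-3.4, -0.7, 5.3]
finger_gap: 0.0571
grip_force: 53.8
clock: 16.88
tcp_pos: [0.5543, -0.0826, 0.1162]
orientation: [-0.001, 0.676, 0.736, -0.0]
wrist_force: [-0.4, 1.3, -4.1]
finger_gap: 0.0569
grip_force: 54.3
mean [-1.5400e-01  1.3000e-02 -4.6060e+00 -5.0181e+01  2.9339e+01] sd [0.711 0.482 0.182 0.096 0.051] tcp [ 0.5549 -0.0828  0.117 ] t 17.175 gap 0.0572
```

The right tin reads about 4.6-5 N, a likely candidate. I'll put it back and weigh the left one to be sure.

```bash
echo '[[[0, 0, 0.02, 0, 0, 0], [0, 0, 0.035, 0, 0, 0], [0, 0, 0.045, 0, 0, 0], [0, 0, 0.0495, 0, 0, 0], [0, 0, 0.0495, 0, 0, 0]]]' > next.json && python3 -m creep next.json | head -2; echo '[[[0, 0, 0, 0, 0, 0], [0, 0, 0, 0, 0, 0], [0, 0, 0, 0, 0, 0]]]' > next.json && python3 -m creep next.json 0.085 >/dev/null;echo '[[[0, 0, -0.03, 0, 0, 0], [0, 0, -0.09, 0, 0, 0], [0, 0, -0.15, 0, 0, 0], [0, 0, -0.195, 0, 0, 0], [0.06, -0.015, -0.195, 0, 0, 0], [0.12, -0.03, -0.195, 0, 0, 0], [0.12, -0.03, -0.195, 0, 0, 0], [0.12, -0.03, -0.195, 0, 0, 0]]]' > next.json && python3 -m creep next.json | head -2
python3 - <<'E'
from h import *
p=viewer.read_camera("wrist"); L=lids(p,G)
for l in L: print(l[1],atz(p,l[1][0],.109).round(4))
go(.5368,.1125,.26,1.658)
E
```

```text
clock: 17.8
tcp_pos: [0.5553, -0.0832, 0.0691]
clock: 19.18
tcp_pos: [0.5152, 0.0343, 0.2629]
(array([274.8, 106.8]), array([56., 59.])) [0.536  0.1114 0.109 ]
(array([240.6, 193.1]), array([49.6, 51.8])) [0.5072 0.0125 0.109 ]
(array([274.4, 266.3]), array([40.9, 47.4])) [ 0.5577 -0.0835  0.109 ]
go [0.0767 0.028  0.0028] [ 0.0004  0.0004 -0.0024] tcp [0.5154 0.0337 0.2628] th 1.6556 t 19.225 F [-0.32 -0.13 -1.23] gap 0.0849
```

```bash
echo '[[[0.04, 0.014, 0, 0, 0, 0], [0.0765, 0.028, 0, 0, 0, 0], [0.0765, 0.028, 0.05, 0, 0, 0], [0.0765, 0.028, 0.1, 0, 0, 0], [0.0765, 0.028, 0.15, 0, 0, 0], [0.0765, 0.028, 0.18, 0, 0, 0], [0.0765, 0.028, 0.195, 0, 0, 0], [0.0765, 0.028, 0.195, 0, 0, 0]]]' > next.json && python3 -m creep next.json | head -5; echo '[[[0, 0, 0, 0, 0, 0], [0, 0, 0, 0, 0, 0], [0, 0, 0, 0, 0, 0], [0, 0, 0, 0, 0, 0]]]' > next.json && python3 -m creep next.json 0 50; echo '[[[0, 0, -0.01, 0, 0, 0], [0, 0, -0.03, 0, 0, 0], [0, 0, -0.05, 0, 0, 0], [0, 0, -0.05, 0, 0, 0], [0, 0, -0.05, 0, 0, 0], [0, 0, -0.05, 0, 0, 0]]]' > next.json && python3 -m creep next.json; python3 wt.py
```

```text
clock: 20.23
tcp_pos: [0.5363, 0.1118, 0.067]
orientation: [-0.001, 0.677, 0.736, -0.001]
wrist_force: [0.6, 0.2, 0.2]
finger_gap: 0.0851
clock: 20.72
tcp_pos: [0.5378, 0.1129, 0.0696]
orientation: [0.001, 0.676, 0.737, 0.001]
wrist_force: [-1.1, -0.4, 5.9]
finger_gap: 0.0569
grip_force: 53.9
clock: 21.48
tcp_pos: [0.5356, 0.1127, 0.1167]
orientation: [-0.001, 0.676, 0.737, -0.001]
wrist_force: [-0.5, 1.0, -2.1]
finger_gap: 0.0572
grip_force: 53.7
mean [-1.8000e-01  2.1000e-02 -2.0210e+00 -4.7360e+01  2.8296e+01] sd [0.475 0.381 0.346 0.087 0.043] tcp [0.5363 0.1127 0.1175] t 21.775 gap 0.0569
```

The left tin reads about 2.0 N, so the right one is heaviest. I'll put the left back and fetch the right.

```bash
echo '[[[0, 0, 0.02, 0, 0, 0], [0, 0, 0.035, 0, 0, 0], [0, 0, 0.045, 0, 0, 0], [0, 0, 0.0495, 0, 0, 0], [0, 0, 0.0495, 0, 0, 0]]]' > next.json && python3 -m creep next.json | head -2; echo '[[[0, 0, 0, 0, 0, 0], [0, 0, 0, 0, 0, 0], [0, 0, 0, 0, 0, 0]]]' > next.json && python3 -m creep next.json 0.085 >/dev/null;echo '[[[0, 0, -0.03, 0, 0, 0], [0, 0, -0.09, 0, 0, 0], [0, 0, -0.15, 0, 0, 0], [0, 0, -0.195, 0, 0, 0], [-0.06, 0, -0.195, 0, 0, 0], [-0.12, 0, -0.195, 0, 0, 0], [-0.12, 0, -0.195, 0, 0, 0], [-0.12, 0, -0.195, 0, 0, 0]]]' > next.json && python3 -m creep next.json | head -2
python3 - <<'E'
from h import *
p=viewer.read_camera("wrist"); L=lids(p,G)
for l in L: print(l[1],atz(p,l[1][0],.109).round(4))
go(.5565,-.0833,.26,1.658)
E
```

```text
clock: 22.4
tcp_pos: [0.536, 0.1129, 0.0696]
clock: 23.78
tcp_pos: [0.5464, -0.0068, 0.263]
(array([248.1,  58.6]), array([60.4, 70.6])) [0.5356 0.1138 0.109 ]
(array([215.4, 156. ]), array([53. , 53.8])) [0.5071 0.013  0.109 ]
(array([252.5, 235.4]), array([44.9, 49.2])) [ 0.5566 -0.0824  0.109 ]
go [-0.0777  0.0035  0.003 ] [-0.0005 -0.0004 -0.0018] tcp [ 0.5464 -0.0062  0.2631] th 1.6562 t 23.825 F [-0.5   0.36 -0.4 ] gap 0.085
```

```bash
echo '[[[-0.04, 0, 0, 0, 0, 0], [-0.0775, 0.0035, 0, 0, 0, 0], [-0.0775, 0.0035, 0.05, 0, 0, 0], [-0.0775, 0.0035, 0.1, 0, 0, 0], [-0.0775, 0.0035, 0.15, 0, 0, 0], [-0.0775, 0.0035, 0.18, 0, 0, 0], [-0.0775, 0.0035, 0.195, 0, 0, 0], [-0.0775, 0.0035, 0.195, 0, 0, 0]]]' > next.json && python3 -m creep next.json | head -5; echo '[[[0, 0, 0, 0, 0, 0], [0, 0, 0, 0, 0, 0], [0, 0, 0, 0, 0, 0], [0, 0, 0, 0, 0, 0]]]' > next.json && python3 -m creep next.json 0 60; echo '[[[0, 0, -0.01, 0, 0, 0], [0, 0, -0.04, 0, 0, 0], [0, 0, -0.08, 0, 0, 0], [0, 0, -0.12, 0, 0, 0], [0, 0, -0.16, 0, 0, 0], [0, 0, -0.185, 0, 0, 0], [0, 0, -0.2, 0, 0, 0], [0, 0, -0.2, 0, 0, 0]]]' > next.json && python3 -m creep next.json; echo '[[[0, 0, 0, 0, 0, 0], [0, 0, 0, 0, 0, 0], [0, 0, 0, 0, 0, 0], [0, 0, 0, 0, 0, 0]]]' > next.json && python3 -m creep next.json >/dev/null; python3 wt.py;  python3 - <<'E'
from h import *
p,s,q=[viewer.read_camera(n) for n in("wrist","side","top")]
L=lids(p,G)
for l in L[:2]: print(l[1],atz(p,l[1][0],.109).round(4))
for z in (.18,): print([proj(s,[.556,-.083,h]) for h in(.24,.31)])
f=lambda im,w:cv2.resize(im[:,:,::-1],(w,384),interpolation=cv2.INTER_CUBIC)
cv2.imwrite("pics/g.png",np.hstack([f(p["image"],450),f(s["image"][95:275,180:340],340)]))
E
```

```text
clock: 24.82
tcp_pos: [0.5563, -0.0826, 0.0678]
orientation: [-0.001, 0.676, 0.737, -0.0]
wrist_force: [1.1, 0.2, 0.0]
finger_gap: 0.0854
clock: 25.32
tcp_pos: [0.5568, -0.0843, 0.0701]
orientation: [0.001, 0.677, 0.736, -0.0]
wrist_force: [-3.3, -0.9, 5.0]
finger_gap: 0.0564
grip_force: 63.4
clock: 26.32
tcp_pos: [0.5571, -0.0838, 0.2692]
orientation: [0.001, 0.676, 0.737, 0.0]
wrist_force: [0.4, -0.0, -4.9]
finger_gap: 0.0567
grip_force: 65.1
mean [-4.2000e-02  7.6000e-02 -4.4770e+00 -4.8926e+01  3.1876e+01] sd [0.3   0.229 0.218 0.018 0.021] tcp [ 0.5567 -0.0837  0.2683] t 27.125 gap 0.0568
(array([247.4,  -4.9]), array([27.4, 48.2])) [0.5406 0.0917 0.109 ]
(array([209. ,  82.9]), array([56.3, 61.5])) [0.507  0.0113 0.109 ]
[array([234.96894326, 173.57775112]), array([234.1994747 , 161.31313885])]
```

View pics/g.png

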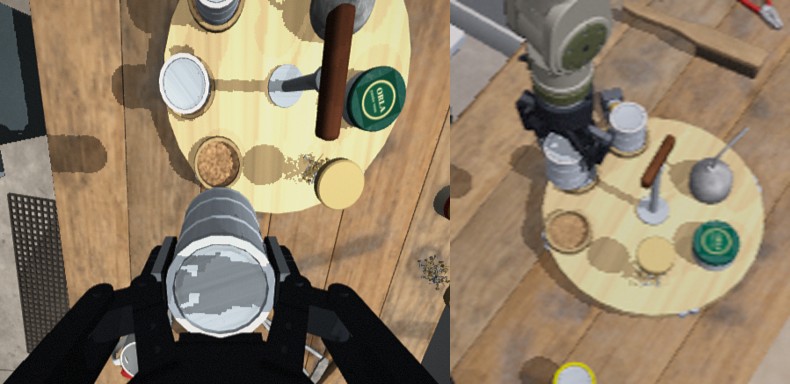

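The heaviest tin is held upright at (220,285). The other two stand in their pockets, the right pocket is empty at (217,162), and the carousel hasn't moved.

```bash
python3 -c "
from workcell import env
print(env.hand_in())"
```

```text
the job is handed in; nothing more can be done
None
```

I handed the job in at about 27 s with the heaviest tin, the right-hand one (about 4.5 N against about 2 N for each of the others), held upright about 20 cm above the carousel and the other two back in their pockets; the notch seating was judged from the pictures, and no verdict came back.

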